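# Clear the jammed ring feeder

## Robot

A 6-joint arm with a two-finger parallel gripper is mounted at the origin on a cart in front of the work surface, level with it; the furniture and walls round the work are solid. World frame = base frame: x ahead of the robot, y to its left, z up, the work surface at z = 0. Lengths are in m, angles in rad, forces in N, time in s.
With the tool pointing down it reaches from about 0.325 to 0.875 m from the base axis. Payload 4.4 kg.
Tool frame: the origin (TCP) lies midway between the tips of the shut fingers; the grasp point (between the pads) lies 19 mm behind it (grasp_offset is the z of the grasp point in the tool frame, in m); z points along the fingers, y is the line along which they close (so a half turn about z gives the same grasp; the last joint's range is limited). The gripper opens to 85 mm and grips with 20 to 120 N. Pads are 22 mm wide; open, the fingers measure 114 mm over their backs; the gripper's body (76 mm by 85 mm) begins 54 mm behind the grasp point. The pads swing forward as they close: fully open they stand 13 mm farther back than shut.
Start: joints at [0.966, 0.207, 1.542, -0, 1.393, -0.15], TCP at [0.253, 0.517, 0.197] pointing down, gripper open.
Joint ranges: [-2.73, 2.73], [-0.86, 2.22], [0.23, 2.46], [-1.11, 4.25], [0.08, 2.63], [-2.82, 2.82]. Speed limits (rad/s): [2.79, 2.79, 3.14, 3.14, 3.14, 3.14].

## Interface

Orientations are given as a unit quaternion [w, x, y, z].
In Python, from bench import read_state, camera, finish_job, grasp_offset gives the robot as it stands.
- The arm moves only by the tool apply_moves, never from a script. Its argument "deltas" is a list of rows, each a list of 3 entries, a list of its own where there are three numbers: the shift along the tool's x, y, z in normalised numbers (1 is 500 mm), then the turn, a rotation vector about the tool's x, y, z in fractions of the full range, 1 being 360 degrees, then the closure, from 0 (fully open) to 1 (shut). A call has 1 to 8 rows; each row is the pose to reach, as a shift and turn from the pose commanded when the call began, along the tool's axes at that moment; what a row does not reach only later rows make up. A row lasts 1/8 s, in which the tool goes at most 62.5 mm and 10.7 degrees, less where a joint would pass 70% of its speed; a pose out of reach is approached as far as the arm can. Shift and turn numbers lie between -1 and 1, and a call with a number outside is refused. A call with a gripper value outside its range is refused whole. The fingers move at their own pace and stop on an object; the grip force is fixed at half the most. Time passes only in rows, so rows that repeat a pose let the fingers close. It gives the time, the measured TCP pose, the force, the opening and the grip force at its end, in the units of the state.
- read_state(): the state, without advancing time (a new reading comes with each control period).
- camera(name): name is "scene" or "top" or "wrist"; returns a dict with "pixels" (420x560x3 uint8, red, green, blue), "range_z" (420x560 float32, m along the optical axis (not along the pixel's ray), 0 where there is no reading), "camera_matrix" (3x3 intrinsics, pixels), "R" (3x3) and "t" (3): a world point X has camera coordinates R X + t; the wrist camera has in their place "tool_from_camera" (4x4, takes a point from camera to tool coordinates, whose origin is the TCP and whose axes are the flange's). Camera axes: x right, y down, z forward; pixel columns grow to the right and rows downward; lengths in m; the calibration is good to about 2 mm. A picture is of the moment at which its call begins: read the wrist's pose just before it.
- finish_job(): hands the job in; it is judged then, once.
The state is a dict: "t": time; "joint_pos": joint angles; "joint_velocities": joint speeds; "effort": joint torques, N m; "tcp_pos": TCP position; "eef_rot": TCP orientation; "contact_force": force on the tool from outside, world axes, zero at the start; "wrist_torque": the same for the moment, N m; "width": finger opening in m; "grasp_force": force on a finger pad.
Only numpy, scipy, OpenCV 4.12 (cv2) and the standard library are available. Lean on these libraries where they do the work, as an engineer would, in place of code of your own. Each camera call takes 0.05 s, during which the arm holds its last target. There are 200 camera calls.

## Task

Two steel rings have jammed side by side at the opening of the feeder tray on the bench. Ease the blocking larger ring back to the rear of the tray and leave it lying there, then slide the freed smaller ring through the opening, under the bridge, until all of it is in the narrow lane beyond. Keep both rings down on the tray floor, do not lift them out over the walls, and leave the assembly nest and the screwdriver on the bench where they are.

Things in the scene. Friction and masses are not known exactly. Their poses are not given: they have to be found in the camera images.
- feeder: Fixed flat aluminium feeder tray, grey floor, on a 40 mm closed base; it has a chamber, an opening and a lane. Origin: middle of the opening on the bench (z=0), in the chamber-side face of the opening wall; x from the chamber into the lane, y left, z up. Floor top z=48 mm, walls to z=74 mm, open above except at the bridge. Chamber inside x=-190 to 0, y=-85 to 85 mm, outer walls 6 mm thick.
- lane (a point): Point on the floor in the middle of the lane, at feeder x=66 mm, y=0; axes as the feeder's. Opening wall: feeder x=0 to 8 mm, with a gap 76 mm wide (y=-38 to 38), gap edges rounded to 4 mm radius. The lane beyond it is 76 mm wide inside, x=8 to 125 mm, with an end wall.
- bridge (a point): Middle of the near edge of the bridge's underside, at feeder x=-16, y=0, z=104 mm; axes as the feeder's. The bridge is a flat plate across the tray over the opening: feeder x=-16 to 24 mm, y=-91 to 91 mm, underside z=104, top z=107 mm (screw heads 109), on cheeks standing on the side walls (|y|=85 to 91 mm).
- large_ring: Plain steel ring flat on the chamber floor: outer diameter 88 mm, hole 64 mm, 18 mm high, about 0.25 kg, too wide for the opening. Origin: centre of its underside. Starts beside the small ring, on the left or right, centre about 49 mm behind the opening wall and 39 mm off the feeder's middle line; together they almost fill the chamber's width.
- small_ring: Plain steel ring flat on the chamber floor: outer diameter 68 mm, hole 50 mm, 18 mm high, about 0.15 kg; it fits the opening. Origin: centre of its underside. Starts beside the large ring, on the other side of the middle line. The holes of both rings are open, so closed fingertips can go in and drag the ring.
- nest: Bystander: square aluminium assembly nest plate, 70x70x22 mm, loose on the bench to the left of the feeder; origin at the centre of its underside. Not to be moved.
- driver: Bystander: yellow-handled screwdriver, 194 mm long, 28 mm thick, loose on the bench to the left of the feeder; origin under its middle. Not to be moved.
Not all that is in view belongs to the job. Leave any green look-alike of the small_ring alone.

How it is judged:
By the outcome, as a careful person would: the job done as asked, in the order asked, and still so for the second after the job is handed in, with the robot touching nothing.
It also fails if it takes over 58 s, if anything falls off the work surface, if the arm or the gripper's body presses on something with over 40 N, if the wrist force passes 120 N, or if a joint passes its speed limit or range.

## Working session

There is one attempt and no reset: what is moved stays moved. The work goes in short steps, Python scripts to look and compute and a tool call to move; the robot and the scene stay as the last step left them, time stands still between calls to the robot, and variables do not carry over. Pictures are saved under pics/ and viewed, at most 10 in all, crops included, and the job is handed in when it is done.

Besides the shell and the picture viewer there is one more tool, called after "Emit:" as name(argument=value, ...), one argument or row to a line, values as JSON. apply_moves: Moves the arm, as the interface text tells. Its arguments: {"type":"object","properties":{"deltas":{"type":"array"}},"required":["deltas"]}

```bash
mkdir -p pics; ls; python3 - <<'E'
from bench import *
import cv2,numpy as np
s=read_state();print(s['tcp_pos'],s['eef_rot'],s['t'],s['width'],grasp_offset)
for n in("top","scene"):
    c=camera(n);cv2.imwrite(f"pics/{n}0.png",c["pixels"][...,::-1]);np.savez(f"{n}0.npz",**c)
    print(n,-c["R"].T@c["t"])
E
```

```text
pics
[0.25209142 0.51583889 0.19579439] [-4.56596054e-04  2.25455905e-01  9.74252650e-01 -1.09572067e-03] 0.0 0.08551741973087162 -0.0187
top [0.46640938 0.06509598 1.10775123]
scene [-0.03556922 -0.42043812  0.72003606]
```

View pics/top0.png

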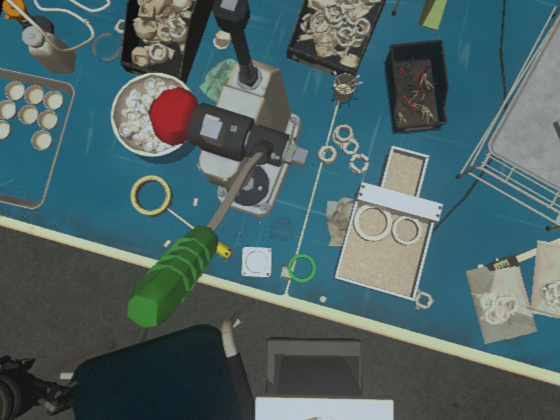

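View pics/scene0.png

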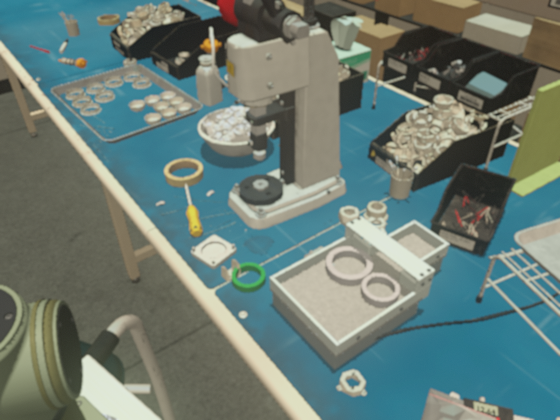

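The top view shows the feeder's bridge at about (401,202). The larger ring is on the left at (372,222) and the smaller on the right at (406,230). Look-alikes are the green ring at (301,267), the yellow ring at (150,195), and small loose rings at (328,155), (345,133) and (359,162). By the description I choose the two rings inside the chamber.

```bash
cat > h.py <<'E'
import numpy as np,cv2
def cloud(c):
    K=c["camera_matrix"];z=c["range_z"];v,u=np.mgrid[:420,:560]
    p=np.stack([(u-K[0,2])/K[0,0]*z,(v-K[1,2])/K[1,1]*z,z],-1)
    return (p-c["t"])@c["R"]
def ray(c,uv,h):
    o=-c["R"].T@c["t"];K=c["camera_matrix"];d=c["R"].T@np.linalg.inv(K)@[uv[0],uv[1],1]
    return o+d*(h-o[2])/d[2]
E
python3 - <<'E'
from h import *
for n,roi in(("top",(320,140,130,165)),("scene",(265,210,190,160))):
    c=dict(np.load(n+"0.npz"));P=cloud(c);x,y,w,h=roi
    m=np.zeros((420,560),bool);m[y:y+h,x:x+w]=1
    Z=P[...,2]
    for nm,lo,hi in(("bridge",.098,.115),("wall",.069,.08),("ring",.06,.069),("floor",.04,.054)):
        k=m&(Z>lo)&(Z<hi);q=P[k]
        r=cv2.minAreaRect((q[:,:2]*1000).astype(np.float32))
        print(n,nm,k.sum(),np.median(q[:,2]).round(4),np.round(r[0],1),np.round(r[1],1),round(r[2],1))
c=dict(np.load("top0.npz"))
im=c["pixels"][130:310,310:450,::-1];cv2.imwrite("pics/crop1.png",cv2.resize(im,None,fx=3.3,fy=3.3,interpolation=cv2.INTER_CUBIC))
print(c["camera_matrix"])
E
```

```text
top bridge 1524 0.1071 [ 599.5 -158. ] [182.4  41.2] 74.6
top wall 1104 0.0737 [ 563.9 -148.4] [182.7 326.7] 74.6
top ring 1086 0.0654 [ 565.4 -144.7] [178.7 321.2] 75.1
top floor 6258 0.0481 [ 563.9 -140.9] [186.4 321.6] 74.7
scene bridge 1653 0.1078 [ 597.7 -160. ] [184.2  43.6] 74.6
scene wall 1979 0.074 [ 562.8 -150.8] [184.1 331. ] 74.6
scene ring 2440 0.0657 [ 561.2 -151.8] [184.1 328. ] 74.8
scene floor 6949 0.0488 [ 608.9 -167.5] [180.8 430.9] 73.9
[[457.02228409   0.         280.85083589]
 [  0.         457.02228409 206.54686718]
 [  0.           0.           1.        ]]
```

View pics/crop1.png

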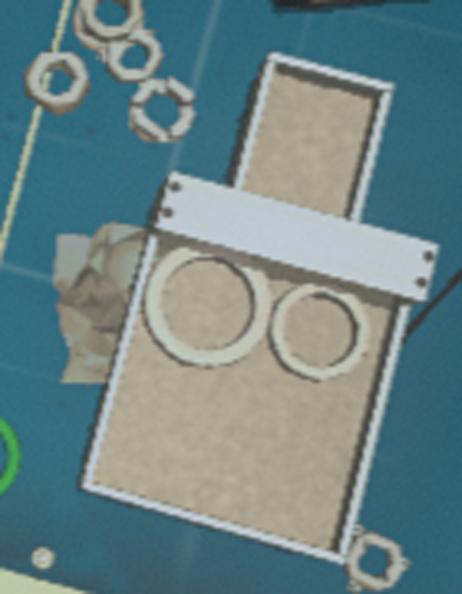

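```bash
cat >> h.py <<'E'
O=np.array([.5947,-.158]);A=np.deg2rad(-15.4);ex=np.array([np.cos(A),np.sin(A)]);ey=np.array([-ex[1],ex[0]])
def feed(P): d=P[...,:2]-O; return np.stack([d@ex,d@ey,P[...,2]],-1)*1000
def world(x,y): return O+(x*ex+y*ey)/1000
def rings(c,lo=60,hi=70):
    from scipy.optimize import least_squares
    F=feed(cloud(c));m=(F[...,2]>lo)&(F[...,2]<hi)&(abs(F[...,1])<81)&(F[...,0]>-186)&(F[...,0]<121)
    m&=(F[...,0]<-3)|((F[...,0]>11)&(abs(F[...,1])<34))
    return F[m]
def fit(q,x0,r,n=4):
    from scipy.optimize import least_squares
    c=np.array(x0,float)
    for _ in range(n):
        d=np.hypot(*(q[:,:2]-c).T);k=abs(d-r)<14
        c=least_squares(lambda p:np.hypot(*(q[k,:2]-p).T)-r,c,loss="soft_l1",f_scale=3).x
    d=np.hypot(*(q[k,:2]-c).T);return c.round(1),k.sum(),(d-r).std().round(1),(d-r).mean().round(1)
E
python3 - <<'E'
from h import *
for n in("top","scene"):
    c=dict(np.load(n+"0.npz"));q=rings(c)
    print(n,len(q),fit(q,(-49,39),38),fit(q,(-45,-38),29.5))
P=np.concatenate([cloud(dict(np.load(n+"0.npz")))[dict(np.load(n+"0.npz"))["range_z"]>0] for n in("top","scene")])
for x in np.arange(.1,.85,.1):
    print(round(x,2),[ (lambda k:round(float(np.percentile(P[k,2],99)),2) if k.sum()>3 else None)((abs(P[:,0]-x)<.05)&(abs(P[:,1]-y)<.05)) for y in np.arange(.6,-.45,-.1)])
E
```

```text
top 867 (array([-50.2,  39.7]), np.int64(569), np.float64(4.4), np.float64(0.5)) (array([-47.1, -35.6]), np.int64(396), np.float64(4.5), np.float64(1.5))
scene 1285 (array([-52.7,  34.8]), np.int64(814), np.float64(4.7), np.float64(0.9)) (array([-50.2, -40.5]), np.int64(615), np.float64(4.4), np.float64(1.2))
0.1 [-0.26, -0.26, -0.26, -0.26, 0.0, 0.01, 0.35, 0.34, 0.0, -0.76, -0.76]
0.2 [-0.27, 0.44, 0.31, -0.27, -0.06, -0.0, -0.0, 0.0, -0.01, 0.0, 0.0]
0.3 [0.33, 0.44, -0.28, -0.09, -0.07, -0.0, 0.0, 0.01, 0.01, 0.01, 0.04]
0.4 [-0.76, -0.76, 0.0, 0.01, 0.83, 0.82, 0.08, 0.08, 0.08, 0.02, 0.04]
0.5 [0.01, 0.01, 0.01, 0.03, 0.81, 0.8, 0.08, 0.07, 0.08, 0.01, 0.02]
0.6 [0.01, 0.03, 0.03, 0.46, 0.51, 0.59, 0.44, 0.11, 0.11, 0.08, 0.15]
0.7 [0.01, 0.07, 0.09, 0.49, 0.6, 0.61, 0.03, 0.08, 0.08, 0.15, 0.15]
0.8 [0.03, 0.1, 0.12, 0.08, 0.61, 0.61, 0.03, 0.03, 0.07, 0.06, 0.15]
```

```bash
python3 - <<'E'
from h import *
for n in("top","scene"):
    c=dict(np.load(n+"0.npz"));P=cloud(c)[c["range_z"]>0]
    k=(P[:,2]>.12)&(P[:,1]<.08)&(P[:,0]>.3)&(P[:,0]<.85)&(P[:,1]>-.35);q=P[k]
    for y in np.arange(-.35,.08,.05):
        j=(q[:,1]>=y)&(q[:,1]<y+.05);print(n,round(y,2),j.sum(), q[j].min(0).round(2) if j.any() else '',q[j].max(0).round(2) if j.any() else '')
p=np.array([.2521,.5158]);
for n,w in(("a",(.42,.15)),("b",(.50,-.09)),("L",world(-50,39.5)),("S",world(-48,-38))):
    d=(np.array(w)-p)*1000
    # tool x=(-.898,.439), y=(.439,.898) initial
    print(n,np.round(w,3),"initial-tool dx dy",d@[-.898,.439],d@[.439,.898])
E
```

```text
top -0.35 220 [ 0.65 -0.35  0.12] [ 0.74 -0.32  0.16]
top -0.3 0  
top -0.25 0  
top -0.2 0  
top -0.15 0  
top -0.1 0  
top -0.05 0  
top -0.0 2 [0.63 0.05 0.44] [0.63 0.05 0.45]
top 0.05 379 [0.61 0.05 0.43] [0.65 0.08 0.46]
scene -0.35 260 [ 0.65 -0.35  0.12] [ 0.74 -0.32  0.16]
scene -0.3 0  
scene -0.25 0  
scene -0.2 0  
scene -0.15 0  
scene -0.1 0  
scene -0.05 0  
scene -0.0 53 [0.62 0.05 0.43] [0.63 0.05 0.46]
scene 0.05 373 [0.6  0.05 0.43] [0.65 0.08 0.46]
a [0.42 0.15] initial-tool dx dy -311.3604 -254.7803
b [ 0.5  -0.09] initial-tool dx dy -488.5604 -435.1803
L [ 0.557 -0.107] initial-tool dx dy -547.0378042573061 -425.10712050891294
S [ 0.538 -0.182] initial-tool dx dy -563.3220357685244 -500.8686861958695
```

Units first: shifts go in shares of 500 mm and turns go in shares of 360 degrees. So -311 mm is -0.622, -276 mm is -0.552, -0.187 rad is -0.0298.

Emit:
apply_moves(
  deltas=[
    [[-0.08,-0.064,-0.016],[0,0,-0.0037],1],
    [[-0.16,-0.128,-0.03],[0,0,-0.0075],1],
    [[-0.24,-0.192,-0.044],[0,0,-0.0111],1],
    [[-0.32,-0.256,-0.06],[0,0,-0.0148],1],
    [[-0.4,-0.32,-0.06],[0,0,-0.0186],1],
    [[-0.48,-0.384,-0.06],[0,0,-0.0223],1],
    [[-0.552,-0.448,-0.06],[0,0,-0.0261],1],
    [[-0.622,-0.51,-0.06],[0,0,-0.0298],1],
  ],
)

```text
t: 1.1
tcp_pos: [0.4201, 0.1492, 0.2266]
eef_rot: [-0.0, 0.133, 0.991, -0.0]
contact_force: [0.3, 0.0, 0.1]
width: -0.0001
grasp_force: 0.0
```

```bash
cat >> h.py <<'E'
def to(s,*pts):
    from scipy.spatial.transform import Rotation as Ro
    w,x,y,z=s["eef_rot"];R=Ro.from_quat([x,y,z,w]).as_matrix()
    f=feed(s["tcp_pos"]);f[2]*=1
    print("t",round(s["t"],2),"feeder tcp",f.round(1),"toolx ang",np.rad2deg(np.arctan2(R[1,0],R[0,0])).round(2),"zdir",R[:,2].round(3),"F",s["contact_force"].round(1),"w",round(s["width"],4))
    for p in pts:
        d=np.append(world(p[0],p[1]),p[2]/1000)-s["tcp_pos"];print(p,"->",(R.T@d*1000).round(1))
E
python3 - <<'E'
from h import *
from bench import *
to(read_state(),(-50,39.5,150))
E
```

```text
t 1.1 feeder tcp [-250.   249.8  226.6] toolx ang 164.69 zdir [-0. -0. -1.] F [0.3 0.  0.1] w -0.0001
(-50, 39.5, 150) -> [-199.7 -210.6   76.6]
```

To row units: -211 mm is -0.422, -210 mm is -0.42.

Emit:
apply_moves(
  deltas=[
    [[-0.06,-0.08,0],[0,0,0],1],
    [[-0.13,-0.17,0],[0,0,0],1],
    [[-0.21,-0.26,0],[0,0,0],1],
    [[-0.28,-0.34,0.02],[0,0,0],1],
    [[-0.34,-0.4,0.06],[0,0,0],1],
    [[-0.38,-0.42,0.1],[0,0,0],1],
    [[-0.4,-0.422,0.12],[0,0,0],1],
    [[-0.4,-0.422,0.12],[0,0,0],1],
  ],
)

```text
t: 2.1
tcp_pos: [0.5563, -0.1049, 0.1657]
eef_rot: [-0.001, 0.133, 0.991, 0.0]
contact_force: [-0.8, 0.3, 0.4]
width: 0.0002
grasp_force: 0.0
```

```bash
python3 - <<'E'
from h import *
from bench import *
to(read_state(),(-50,39.5,52))
c=camera("wrist");cv2.imwrite("pics/w1.png",c["pixels"][...,::-1]);print(c["tool_from_camera"].round(3))
E
```

```text
t 2.1 feeder tcp [-51.1  41.  165.7] toolx ang 164.67 zdir [-0.003  0.001 -1.   ] F [-0.8  0.3  0.4] w 0.0002
(-50, 39.5, 52) -> [ -1.4  -1.6 113.7]
[[-0.001 -0.945 -0.327  0.085]
 [ 1.    -0.001 -0.    -0.001]
 [ 0.    -0.327  0.945 -0.177]
 [ 0.     0.     0.     1.   ]]
```

View pics/w1.png

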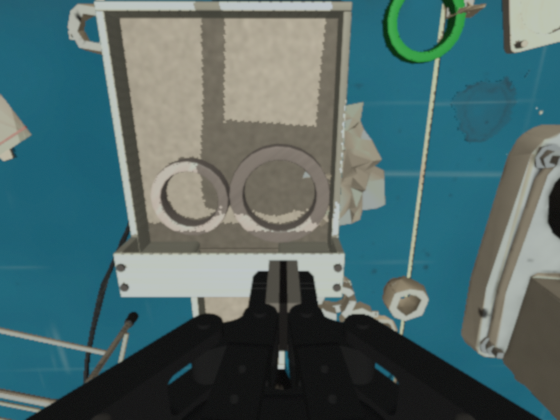

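The wrist view shows the large ring's hole at about (279,194), the small ring's at (189,195), and the bridge at (230,272). Next I check the ring centres by casting rays from this view.

```bash
cat >> h.py <<'E'
def wr(s,c):
    from scipy.spatial.transform import Rotation as Ro
    w,x,y,z=s["eef_rot"];T=np.eye(4);T[:3,:3]=Ro.from_quat([x,y,z,w]).as_matrix();T[:3,3]=s["tcp_pos"]
    M=np.linalg.inv(T@c["tool_from_camera"]);c=dict(c);c["R"]=M[:3,:3];c["t"]=M[:3,3];return c
E
python3 - <<'E'
from h import *
from bench import *
s=read_state();c=wr(s,camera("wrist"))
for uv in((279,194),(189,195)): print(feed(ray(c,uv,.066)).round(1))
for uv in((117,254),(343,255)): print("bridge near corners",feed(ray(c,uv,.107)).round(1))
q=rings(c);print(fit(q,(-49,39),38),fit(q,(-45,-38),29.5))
E
```

```text
[-52.3  37.   66. ]
[-51.3 -41.3  66. ]
bridge near corners [-15.  -90.5 107. ]
bridge near corners [-14.3  87.9 107. ]
(array([-51.7,  35.6]), np.int64(4097), np.float64(4.5), np.float64(0.5)) (array([-49., -39.]), np.int64(2732), np.float64(4.6), np.float64(1.3))
```

To row units: 112 mm is 0.224, 111 mm is 0.222.

Emit:
apply_moves(
  deltas=[
    [[0,-0.004,0.06],[0,0,0],1],
    [[0,-0.006,0.12],[0,0,0],1],
    [[0,-0.006,0.16],[0,0,0],1],
    [[0,-0.006,0.19],[0,0,0],1],
    [[0,-0.006,0.21],[0,0,0],1],
    [[0,-0.006,0.222],[0,0,0],1],
    [[0,-0.006,0.224],[0,0,0],1],
    [[0,-0.006,0.224],[0,0,0],1],
  ],
)

```text
t: 3.2
tcp_pos: [0.5567, -0.1086, 0.0555]
eef_rot: [0.001, 0.134, 0.991, -0.0]
contact_force: [0.0, 0.6, 0.4]
width: -0.0
grasp_force: 0.0
```

```bash
python3 - <<'E'
from h import *
from bench import *
to(read_state(),(-163,38,52))
E
```

```text
t 3.2 feeder tcp [-49.8  37.5  55.5] toolx ang 164.66 zdir [ 0.001 -0.    -1.   ] F [0.  0.6 0.4] w -0.0
(-163, 38, 52) -> [113.3   0.6   3.4]
```

To row units: 64 mm is 0.128, 56 mm is 0.112.

Emit:
apply_moves(
  deltas=[
    [[0.02,0,0.002],[0,0,0],1],
    [[0.036,0,0.004],[0,0,0],1],
    [[0.05,0,0.004],[0,0,0],1],
    [[0.064,0,0.004],[0,0,0],1],
    [[0.08,0,0.004],[0,0,0],1],
    [[0.096,0,0.004],[0,0,0],1],
    [[0.112,0,0.004],[0,0,0],1],
    [[0.128,0,0.004],[0,0,0],1],
  ],
)

```text
t: 4.2
tcp_pos: [0.494, -0.0914, 0.053]
eef_rot: [-0.0, 0.134, 0.991, 0.0]
contact_force: [0.2, -0.1, -0.0]
width: 0.0003
grasp_force: 0.0
```

To row units: 48 mm is 0.096, 44 mm is 0.088.

Emit:
apply_moves(
  deltas=[
    [[0.016,0,0],[0,0,0],1],
    [[0.032,0,0],[0,0,0],1],
    [[0.048,0,0],[0,0,0],1],
    [[0.064,0,0],[0,0,0],1],
    [[0.076,0,0],[0,0,0],1],
    [[0.088,0,0],[0,0,0],1],
    [[0.096,0,0],[0,0,0],1],
    [[0.096,0,0],[0,0,0],1],
  ],
)

```text
t: 5.2
tcp_pos: [0.448, -0.0787, 0.0529]
eef_rot: [-0.0, 0.133, 0.991, 0.0]
contact_force: [-0.1, 0.0, -0.9]
width: 0.0
grasp_force: 0.0
```

```bash
python3 - <<'E'
from h import *
from bench import *
s=read_state();to(s)
q=rings(camera("top"));print(fit(q,(-140,39),38),fit(q,(-47,-38),29.5))
E
```

```text
t 5.2 feeder tcp [-162.5   37.5   52.9] toolx ang 164.66 zdir [-0.  0. -1.] F [-0.1  0.  -0.9] w 0.0
(array([-110. ,   38.1]), np.int64(114), np.float64(6.7), np.float64(0.5)) (array([-47.1, -35.3]), np.int64(404), np.float64(4.6), np.float64(1.6))
```

Emit:
apply_moves(
  deltas=[
    [[-0.008,0,0],[0,0,0],1],
    [[-0.008,0,0.05],[0,0,0],1],
  ],
)

```text
t: 5.5
tcp_pos: [0.4556, -0.0811, 0.0298]
eef_rot: [0.003, 0.133, 0.991, -0.001]
contact_force: [-1.0, 0.2, 0.1]
width: -0.0002
grasp_force: 0.0
```

To row units: -110 mm is -0.22, -80 mm is -0.16.

Emit:
apply_moves(
  deltas=[
    [[0,0,-0.08],[0,0,0],1],
    [[0,0,-0.16],[0,0,0],1],
    [[0,0,-0.22],[0,0,0],1],
    [[0,0,-0.22],[0,0,0],1],
  ],
)

```text
t: 6.0
tcp_pos: [0.455, -0.081, 0.141]
eef_rot: [0.004, 0.133, 0.991, -0.001]
contact_force: [0.3, -0.0, 0.3]
width: 0.0
grasp_force: 0.0
```

```bash
python3 - <<'E'
from h import *
from bench import *
s=read_state();to(s)
r=camera("wrist");cv2.imwrite("pics/w2.png",r["pixels"][...,::-1])
c=wr(s,r);q=rings(c);print(fit(q,(-140,39),38),fit(q,(-47,-38),29.5),fit(q,(-51,38),38))
E
```

```text
t 6.0 feeder tcp [-155.1   37.2  141. ] toolx ang 164.66 zdir [ 0.007 -0.003 -1.   ] F [ 0.3 -0.   0.3] w 0.0
(array([-84.7,  36. ]), np.int64(459), np.float64(4.5), np.float64(-1.9)) (array([-50.2, -40. ]), np.int64(1542), np.float64(4.0), np.float64(0.7)) (array([-56. ,  34.2]), np.int64(986), np.float64(5.1), np.float64(2.9))
```

View pics/w2.png

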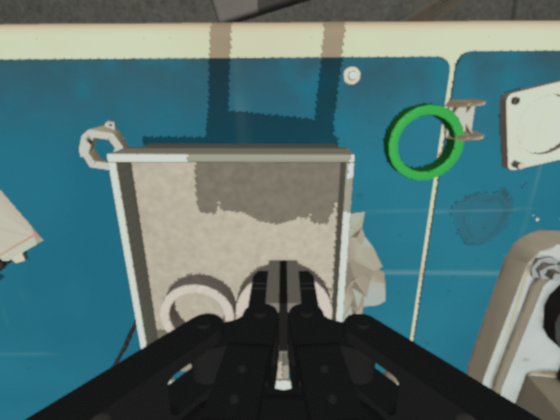

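The large ring still lies at about (283,300), partly behind the fingers, so the drag passed above it. The tip also read below the floor with no force. I'll check where the fingertip really is.

```bash
python3 - <<'E'
from h import *
from bench import *
s=read_state();r=camera("wrist");T=r["tool_from_camera"];K=r["camera_matrix"]
p=np.linalg.inv(T)@[0,0,0,1];print("tcp in cam",p.round(3),"pix",(K@p[:3]/p[2])[:2])
z=r["range_z"]
for v in(255,260,264,270,280,290,300):
    d=z[v,283];P=T@np.append(np.linalg.inv(K)@[283,v,1]*d,1);print(v,d.round(3),"tool",P[:3].round(4))
c=wr(s,r);F=feed(cloud(c))
for uv in((180,230),(270,240),(300,240),(198,285),(240,300),(100,250),(120,155)): print(uv,F[uv[1],uv[0]].round(1))
for n in("top","scene"):
    d=camera(n);P=cloud(d);np.savez(n+"1.npz",**d)
    k=(np.hypot(P[...,0]-s["tcp_pos"][0],P[...,1]-s["tcp_pos"][1])<.03)&(P[...,2]>.08)&(d["range_z"]>0)
    print(n,k.sum(),np.percentile(P[k][:,2],[0,2,10]) if k.any() else '')
cv2.imwrite("pics/s1.png",cv2.resize(camera("scene")["pixels"][150:360,220:500,::-1],None,fx=2.8,fy=2.8))
E
```

```text
tcp in cam [0.001 0.022 0.195 1.   ] pix [284.44896043 245.52714254]
255 0.297 tool [-0.0519 -0.0009  0.0894]
260 0.157 tool [ 0.0104 -0.0009 -0.0374]
264 0.152 tool [ 0.011  -0.0009 -0.0425]
270 0.147 tool [ 0.011  -0.0009 -0.0479]
280 0.138 tool [ 0.0115 -0.0009 -0.057 ]
290 0.132 tool [ 0.0109 -0.0009 -0.0634]
300 0.125 tool [ 0.011  -0.0009 -0.0704]
(180, 230) [-128.5  -53.    48.8]
(270, 240) [-119.    25.1   48.7]
(300, 240) [-119.    51.5   48.7]
(198, 285) [-81.2 -38.3  61.1]
(240, 300) [-70.   -1.   67.3]
(100, 250) [ -86.1 -154.2    2.2]
(120, 155) [-196.9  -86.2   65.8]
top 1800 [0.51254766 0.5152652  0.51881058]
scene 1297 [0.17162906 0.1805712  0.1930418 ]
```

View pics/s1.png

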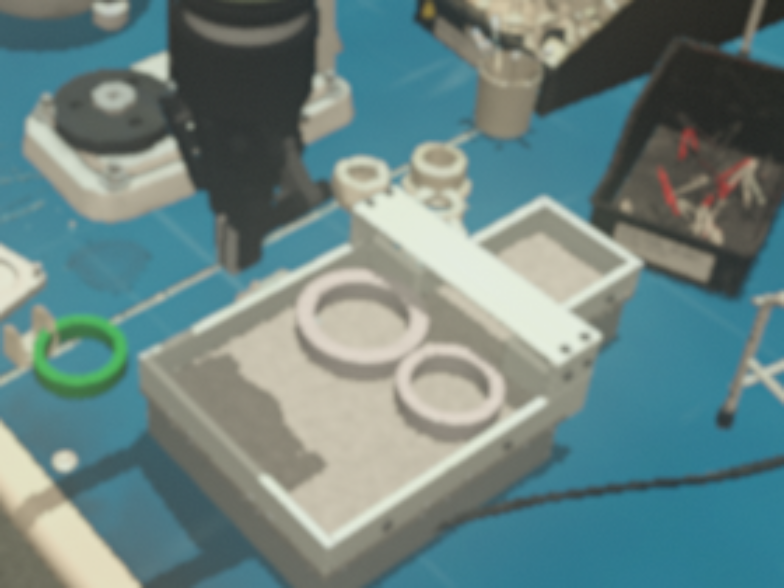

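The scene crop shows both rings where they started, large at (362,320) and small at (449,388), with the fingertip near (240,268), well above the tray. The real tip is roughly 35 mm short of the reported TCP. I'll measure that offset and the body height.

```bash
python3 - <<'E'
from h import *
from bench import *
s=read_state();c=dict(np.load("scene1.npz"));P=cloud(c);k=(c["range_z"]>0);tc=s["tcp_pos"]
o=-c["R"].T@c["t"];v=(tc-o)[:2];v/=np.linalg.norm(v);lat=np.array([-v[1],v[0]])
D=(P[...,:2]-tc[:2])
for z in np.arange(.145,.30,.007):
    m=k&(abs(P[...,2]-z)<.0035)&(np.hypot(D[...,0],D[...,1])<.08)
    a=D[m]@lat*1000;b=D[m]@v*1000
    if m.sum(): print(round((z-tc[2])*1000),m.sum(),"lat",a.min().round(),a.max().round(),"depth",b.min().round(),b.max().round())
print("joints",s["joint_pos"].round(3))
K=c["camera_matrix"]
for h in(0,-.02,-.03,-.04,-.073,-.1):
    p=c["R"]@(tc-[0,0,h])+c["t"];print(h,(K@p/p[2])[:2].round(1))
print("crop tip px",220+240/2.8,150+268/2.8)
E
```

```text
37 9 lat -2.0 11.0 depth -11.0 -1.0
44 38 lat -14.0 13.0 depth -14.0 6.0
51 59 lat -14.0 13.0 depth -14.0 9.0
58 60 lat -14.0 13.0 depth -15.0 8.0
65 51 lat -14.0 14.0 depth -15.0 7.0
72 32 lat -6.0 13.0 depth -16.0 1.0
79 41 lat -9.0 25.0 depth -28.0 14.0
86 121 lat -30.0 30.0 depth -34.0 21.0
93 114 lat -19.0 35.0 depth -37.0 27.0
100 130 lat -37.0 39.0 depth -43.0 30.0
107 139 lat -30.0 40.0 depth -47.0 32.0
114 148 lat -43.0 45.0 depth -50.0 38.0
121 199 lat -48.0 47.0 depth -54.0 42.0
128 264 lat -48.0 47.0 depth -55.0 42.0
135 186 lat -42.0 28.0 depth -45.0 19.0
142 186 lat -33.0 26.0 depth -39.0 2.0
149 104 lat -33.0 2.0 depth -37.0 -14.0
156 70 lat -31.0 -4.0 depth -35.0 -21.0
163 68 lat -32.0 30.0 depth -36.0 -20.0
joints [-0.364  0.019  1.882 -0.     1.244 -1.667]
0 [303.5 260.2]
-0.02 [303.8 251.5]
-0.03 [303.9 247.1]
-0.04 [304.  242.6]
-0.073 [304.4 227.2]
-0.1 [304.8 214. ]
crop tip px 305.7142857142857 245.71428571428572
```

To row units: -104 mm is -0.208, 100 mm is 0.2.

Emit:
apply_moves(
  deltas=[
    [[-0.08,0,0],[0,0,0],1],
    [[-0.16,0,0],[0,0,0],1],
    [[-0.208,0.002,0],[0,0,0],1],
    [[-0.208,0.002,0.06],[0,0,0],1],
    [[-0.208,0.002,0.13],[0,0,0],1],
    [[-0.208,0.002,0.18],[0,0,0],1],
    [[-0.208,0.002,0.2],[0,0,0],1],
    [[-0.208,0.002,0.2],[0,0,0],1],
  ],
)

```text
t: 7.25
tcp_pos: [0.5517, -0.1061, 0.0368]
eef_rot: [-0.001, 0.134, 0.991, 0.0]
contact_force: [0.9, 0.1, 0.4]
width: 0.0002
grasp_force: 0.0
```

To row units: 20 mm is 0.04, 18 mm is 0.036.

Emit:
apply_moves(
  deltas=[
    [[0,0,0.01],[0,0,0],1],
    [[0,0,0.02],[0,0,0],1],
    [[0,0,0.03],[0,0,0],1],
    [[0,0,0.036],[0,0,0],1],
    [[0,0,0.04],[0,0,0],1],
    [[0,0,0.04],[0,0,0],1],
  ],
)

```text
t: 8.0
tcp_pos: [0.5525, -0.1064, 0.0178]
eef_rot: [-0.0, 0.134, 0.991, 0.0]
contact_force: [0.0, 0.3, -0.0]
width: -0.0001
grasp_force: 0.0
```

```bash
python3 - <<'E'
from h import *
from bench import *
s=read_state();to(s,(-51,38,18))
im=camera("scene")["pixels"][150:360,220:500,::-1];cv2.imwrite("pics/s2.png",cv2.resize(im,None,fx=2.5,fy=2.5))
E
```

```text
t 8.0 feeder tcp [-54.4  38.6  17.8] toolx ang 164.66 zdir [-0.  0. -1.] F [ 0.   0.3 -0. ] w -0.0001
(-51, 38, 18) -> [-3.4 -0.6 -0.2]
```

View pics/s2.png

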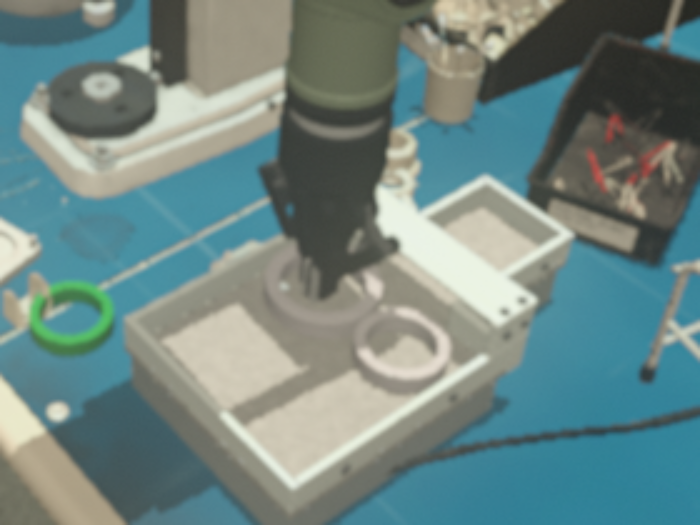

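The fingertips are now inside the large ring's hole at (325,297), clear of the floor. I'll drag it back.

To row units: 57 mm is 0.114, 50 mm is 0.1.

Emit:
apply_moves(
  deltas=[
    [[0.016,0,0],[0,0,0],1],
    [[0.03,0,0],[0,0,0],1],
    [[0.044,0,0],[0,0,0],1],
    [[0.058,0,0],[0,0,0],1],
    [[0.072,0,0],[0,0,0],1],
    [[0.086,0,0],[0,0,0],1],
    [[0.1,0,0],[0,0,0],1],
    [[0.114,0,0],[0,0,0],1],
  ],
)

```text
t: 9.05
tcp_pos: [0.4973, -0.0913, 0.0181]
eef_rot: [0.0, 0.134, 0.991, -0.0]
contact_force: [0.5, -0.3, -0.0]
width: 0.0001
grasp_force: 0.6
```

To row units: 51 mm is 0.102, 50 mm is 0.1.

Emit:
apply_moves(
  deltas=[
    [[0.016,0,0],[0,0,0],1],
    [[0.032,0,0],[0,0,0],1],
    [[0.048,0,0],[0,0,0],1],
    [[0.064,0,0],[0,0,0],1],
    [[0.08,0,0],[0,0,0],1],
    [[0.092,0,0],[0,0,0],1],
    [[0.1,0,0],[0,0,0],1],
    [[0.102,0,0],[0,0,0],1],
  ],
)

```text
t: 10.05
tcp_pos: [0.4484, -0.0778, 0.0181]
eef_rot: [0.0, 0.134, 0.991, -0.0]
contact_force: [1.5, -0.4, 0.0]
width: -0.0001
grasp_force: 0.5
```

```bash
python3 - <<'E'
from h import *
from bench import *
s=read_state();to(s)
for n in("top","scene"):
    q=rings(camera(n));print(fit(q,(-143,39),38),fit(q,(-47,-38),29.5))
E
```

```text
t 10.05 feeder tcp [-162.3   38.5   18.1] toolx ang 164.66 zdir [ 0. -0. -1.] F [ 1.5 -0.4  0. ] w -0.0001
(array([-135.7,   38.9]), np.int64(79), np.float64(3.0), np.float64(-0.1)) (array([-47.1, -37.2]), np.int64(342), np.float64(2.8), np.float64(0.0))
(array([-143. ,   35.9]), np.int64(564), np.float64(4.1), np.float64(-0.4)) (array([-49.8, -41.9]), np.int64(540), np.float64(2.8), np.float64(-0.1))
```

To row units: -112 mm is -0.224, -85 mm is -0.17.

Emit:
apply_moves(
  deltas=[
    [[-0.01,0,0],[0,0,0],1],
    [[-0.01,0,-0.06],[0,0,0],1],
    [[-0.02,-0.01,-0.12],[0,0,0],1],
    [[-0.09,-0.06,-0.14],[0,0,0],1],
    [[-0.17,-0.12,-0.14],[0,0,0],1],
    [[-0.224,-0.154,-0.14],[0,0,0],1],
    [[-0.224,-0.154,-0.14],[0,0,0],1],
  ],
)

```text
t: 11.02
tcp_pos: [0.5375, -0.1836, 0.0879]
eef_rot: [0.0, 0.134, 0.991, -0.0]
contact_force: [0.8, 0.7, -0.0]
width: 0.0001
grasp_force: 0.0
```

```bash
python3 - <<'E'
from h import *
from bench import *
s=read_state();to(s,(-49,-39,18))
for n in("top","scene"):
    q=rings(camera(n));print(fit(q,(-143,39),38),fit(q,(-47,-38),29.5))
c=wr(s,camera("wrist"));q=rings(c);print(fit(q,(-143,39),38),fit(q,(-47,-38),29.5))
E
```

```text
t 11.03 feeder tcp [-48.4 -39.9  87.9] toolx ang 164.55 zdir [ 0.001 -0.001 -1.   ] F [ 0.8  0.7 -0. ] w 0.0001
(-49, -39, 18) -> [ 0.7  0.9 69.9]
(array([-140.8,   40.5]), np.int64(549), np.float64(3.5), np.float64(-0.2)) (array([-46.8, -37.1]), np.int64(108), np.float64(2.7), np.float64(-0.1))
(array([-143.3,   35.9]), np.int64(819), np.float64(3.7), np.float64(-0.1)) (array([-50. , -41.9]), np.int64(540), np.float64(2.8), np.float64(-0.1))
(array([-138.4,   34.4]), np.int64(10852), np.float64(4.3), np.float64(0.0)) (array([-46.9, -43.6]), np.int64(3479), np.float64(2.6), np.float64(-0.5))
```

To row units: 70 mm is 0.14, 69 mm is 0.138.

Emit:
apply_moves(
  deltas=[
    [[0,0,0.05],[0,0,0],1],
    [[0,0,0.09],[0,0,0],1],
    [[0,0,0.11],[0,0,0],1],
    [[0,0,0.126],[0,0,0],1],
    [[0,0,0.138],[0,0,0],1],
    [[0,0,0.14],[0,0,0],1],
    [[0,0,0.14],[0,0,0],1],
  ],
)

```text
t: 12.05
tcp_pos: [0.5364, -0.1819, 0.0184]
eef_rot: [0.0, 0.133, 0.991, -0.0]
contact_force: [0.1, -0.4, 0.7]
width: -0.0003
grasp_force: 0.0
```

To row units: 46 mm is 0.092, 40 mm is 0.08.

Emit:
apply_moves(
  deltas=[
    [[-0.008,0.012,0],[0,0,0],1],
    [[-0.016,0.024,0],[0,0,0],1],
    [[-0.02,0.038,0],[0,0,0],1],
    [[-0.024,0.052,0],[0,0,0],1],
    [[-0.028,0.066,0],[0,0,0],1],
    [[-0.028,0.08,0],[0,0,0],1],
    [[-0.028,0.092,0],[0,0,0],1],
    [[-0.028,0.092,0],[0,0,0],1],
  ],
)

```text
t: 13.05
tcp_pos: [0.5618, -0.1401, 0.0179]
eef_rot: [-0.0, 0.133, 0.991, 0.0]
contact_force: [0.6, 0.1, -0.2]
width: 0.0
grasp_force: 0.0
```

```bash
python3 - <<'E'
from h import *
from bench import *
s=read_state();to(s)
for n in("top","scene"):
    q=rings(camera(n));print(fit(q,(-143,39),38),fit(q,(-47,0),29.5))
c=wr(s,camera("wrist"));q=rings(c);print(fit(q,(-143,39),38),fit(q,(-47,0),29.5))
E
```

```text
t 13.05 feeder tcp [-36.5   8.5  17.9] toolx ang 164.69 zdir [-0.     0.001 -1.   ] F [ 0.6  0.1 -0.2] w 0.0
(array([-141. ,   40.3]), np.int64(291), np.float64(3.5), np.float64(0.0)) (array([-40.2,   3.2]), np.int64(20), np.float64(2.2), np.float64(0.0))
(array([-143.5,   35.8]), np.int64(824), np.float64(3.7), np.float64(-0.1)) (array([-39.4,  -4.2]), np.int64(384), np.float64(3.3), np.float64(-0.5))
(array([-142.4,   36.3]), np.int64(13627), np.float64(3.6), np.float64(-0.4)) (array([-39. ,  -3.1]), np.int64(5822), np.float64(3.3), np.float64(-0.8))
```

To row units: 55 mm is 0.11, -40 mm is -0.08.

Emit:
apply_moves(
  deltas=[
    [[0,-0.012,0],[0,0,0],1],
    [[0,-0.012,-0.04],[0,0,0],1],
    [[0,-0.014,-0.08],[0,0,0],1],
    [[0.05,-0.02,-0.08],[0,0,0],1],
    [[0.11,-0.022,-0.08],[0,0,0],1],
    [[0.11,-0.022,-0.08],[0,0,0],1],
  ],
)

```text
t: 13.95
tcp_pos: [0.5034, -0.1366, 0.0573]
eef_rot: [-0.001, 0.134, 0.991, 0.0]
contact_force: [0.5, -0.0, -0.7]
width: -0.0
grasp_force: 0.0
```

```bash
python3 - <<'E'
from h import *
from bench import *
s=read_state();to(s)
for n in("top","scene"):
    q=rings(camera(n));print(fit(q,(-143,39),38),fit(q,(-42,-2),29.5))
c=wr(s,camera("wrist"));q=rings(c);print(fit(q,(-143,39),38),fit(q,(-42,-2),29.5))
E
```

```text
t 13.95 feeder tcp [-93.7  -3.6  57.3] toolx ang 164.61 zdir [-0.003  0.001 -1.   ] F [ 0.5 -0.  -0.7] w -0.0
(array([-140.9,   40.9]), np.int64(432), np.float64(3.5), np.float64(-0.4)) (array([-37.4,   0.4]), np.int64(138), np.float64(2.8), np.float64(-0.3))
(array([-143.5,   35.8]), np.int64(828), np.float64(3.7), np.float64(-0.1)) (array([-39.7,  -4. ]), np.int64(333), np.float64(2.8), np.float64(-0.3))
(array([-145.3,   36.2]), np.int64(11063), np.float64(3.5), np.float64(-0.6)) (array([-44.2,  -4. ]), np.int64(866), np.float64(2.1), np.float64(0.5))
```

To row units: 40 mm is 0.08, 33 mm is 0.066.

Emit:
apply_moves(
  deltas=[
    [[0.004,0.002,0.04],[0,0,0],1],
    [[0.004,0.002,0.066],[0,0,0],1],
    [[0.004,0.002,0.08],[0,0,0],1],
    [[-0.01,0.002,0.08],[0,0,0],1],
    [[-0.024,0.002,0.08],[0,0,0],1],
    [[-0.038,0.002,0.08],[0,0,0],1],
    [[-0.052,0.002,0.08],[0,0,0],1],
    [[-0.064,0.002,0.08],[0,0,0],1],
  ],
)

```text
t: 15.1
tcp_pos: [0.5374, -0.1448, 0.0182]
eef_rot: [-0.0, 0.133, 0.991, -0.0]
contact_force: [-2.3, 1.9, 1.7]
width: 0.0001
grasp_force: 1.1
```

To row units: -28 mm is -0.056, -24 mm is -0.048.

Emit:
apply_moves(
  deltas=[
    [[-0.012,0,0],[0,0,0],1],
    [[-0.024,0,0],[0,0,0],1],
    [[-0.036,0,0],[0,0,0],1],
    [[-0.048,0,0],[0,0,0],1],
    [[-0.056,0,0],[0,0,0],1],
    [[-0.056,0,0],[0,0,0],1],
  ],
)

```text
t: 15.85
tcp_pos: [0.5647, -0.1523, 0.018]
eef_rot: [0.001, 0.134, 0.991, -0.0]
contact_force: [-0.4, 0.2, 1.4]
width: -0.0002
grasp_force: 0.0
```

```bash
python3 - <<'E'
from h import *
from bench import *
s=read_state();to(s)
for n in("top","scene"):
    c=camera(n);q=rings(c);print(fit(q,(-143,39),38),fit(q,(14,-2),29.5))
    if n=="top": cv2.imwrite("pics/t3.png",cv2.resize(c["pixels"][130:310,310:450,::-1],None,fx=3,fy=3))
E
```

```text
t 15.85 feeder tcp [-30.4  -2.4  18. ] toolx ang 164.65 zdir [ 0.001 -0.    -1.   ] F [-0.4  0.2  1.4] w -0.0002
(array([-140.9,   40.5]), np.int64(350), np.float64(3.4), np.float64(-0.2)) (array([16.3,  2.5]), np.int64(26), np.float64(2.7), np.float64(-0.2))
(array([-143.5,   35.8]), np.int64(823), np.float64(3.7), np.float64(-0.1)) (array([10.8, -2. ]), np.int64(80), np.float64(4.3), np.float64(0.5))
```

View pics/t3.png

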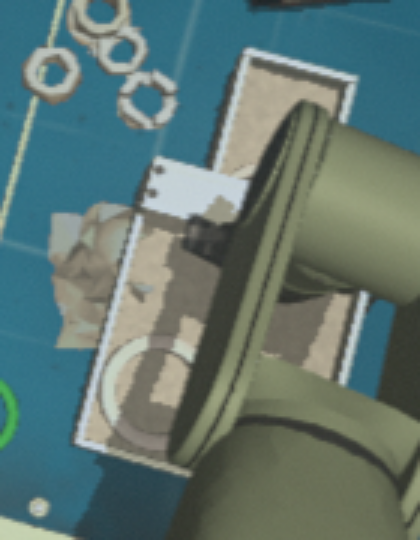

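The ring's front rim shows in the lane at (235,150), just past the bridge. I'll now tilt the tool so the tips reach under the bridge.

To row units: -23 mm is -0.046, -19 mm is -0.038, -0.25 rad is -0.0398.

Emit:
apply_moves(
  deltas=[
    [[0.006,0,-0.008],[0,0,0],1],
    [[-0.002,0,-0.008],[0,-0.008,0],1],
    [[-0.012,0,-0.008],[0,-0.0159,0],1],
    [[-0.02,0,-0.008],[0,-0.0239,0],1],
    [[-0.028,0,-0.008],[0,-0.0318,0],1],
    [[-0.038,0,-0.008],[0,-0.0398,0],1],
    [[-0.046,0,-0.008],[0,-0.0477,0],1],
    [[-0.046,0,-0.008],[0,-0.0477,0],1],
  ],
)

```text
t: 16.95
tcp_pos: [0.5849, -0.1576, 0.0216]
eef_rot: [0.147, 0.132, 0.98, -0.02]
contact_force: [-0.2, 0.2, -0.1]
width: 0.0002
grasp_force: 0.0
```

```bash
python3 - <<'E'
from h import *
from bench import *
s=read_state();to(s);print(s["joint_pos"].round(2))
for n in("top","scene"):
    c=camera(n);q=rings(c);print(fit(q,(-143,39),38),fit(q,(25,-2),29.5))
E
```

```text
t 16.95 feeder tcp [-9.6 -2.2 21.6] toolx ang 164.64 zdir [ 0.284 -0.078 -0.956] F [-0.2  0.2 -0.1] w 0.0002
[-0.43  0.3   1.87  0.08  0.68 -1.79]
(array([-140.9,   40.5]), np.int64(342), np.float64(3.4), np.float64(-0.2)) (array([25.2,  1.8]), np.int64(146), np.float64(3.1), np.float64(0.5))
(array([-143.5,   35.8]), np.int64(817), np.float64(3.7), np.float64(-0.1)) (array([19., -1.]), np.int64(20), np.float64(3.2), np.float64(0.4))
```

To row units: -12 mm is -0.024, -9 mm is -0.018, -0.13 rad is -0.0207.

Emit:
apply_moves(
  deltas=[
    [[-0.006,0,0.002],[0,-0.0048,0],1],
    [[-0.012,0,0.004],[0,-0.0095,0],1],
    [[-0.018,0,0.004],[0,-0.0159,0],1],
    [[-0.024,0,0.006],[0,-0.0207,0],1],
    [[-0.024,0,0.006],[0,-0.0207,0],1],
  ],
)

```text
t: 17.68
tcp_pos: [0.5981, -0.1614, 0.0227]
eef_rot: [0.211, 0.131, 0.968, -0.028]
contact_force: [-0.7, -0.1, -0.1]
width: -0.0001
grasp_force: 0.3
```

```bash
python3 - <<'E'
from h import *
from bench import *
s=read_state();to(s);print(s["joint_pos"].round(2))
for n in("top","scene"):
    c=camera(n);q=rings(c);print(fit(q,(-143,39),38),fit(q,(32,-2),29.5))
E
```

```text
t 17.68 feeder tcp [ 4.2 -2.4 22.7] toolx ang 164.65 zdir [ 0.402 -0.11  -0.909] F [-0.7 -0.1 -0.1] w -0.0001
[-0.45  0.28  1.94  0.15  0.5  -1.87]
(array([-140.9,   40.3]), np.int64(337), np.float64(3.4), np.float64(-0.1)) (array([33.6,  1.7]), np.int64(168), np.float64(2.7), np.float64(-0.1))
(array([-143.5,   35.7]), np.int64(830), np.float64(3.8), np.float64(-0.0)) (array([34.6, -5.8]), np.int64(48), np.float64(2.3), np.float64(0.4))
```

To row units: 36 mm is 0.072, -17 mm is -0.034, 0.43 rad is 0.0684.

Emit:
apply_moves(
  deltas=[
    [[0.024,0,-0.012],[0,0,0],1],
    [[0.072,0,-0.034],[0,0,0],1],
    [[0.072,0,-0.034],[0,0.0239,0],1],
    [[0.072,0,-0.034],[0,0.0462,0],1],
    [[0.072,0,-0.034],[0,0.0684,0],1],
    [[0.072,0,-0.034],[0,0.0684,0],1],
  ],
)

```text
t: 18.52
tcp_pos: [0.5624, -0.152, 0.0239]
eef_rot: [0.002, 0.133, 0.991, -0.001]
contact_force: [-0.6, 1.0, -0.1]
width: 0.0
grasp_force: 0.0
```

```bash
python3 - <<'E'
from h import *
from bench import *
s=read_state();to(s,(40,-2,95))
E
```

```text
t 18.52 feeder tcp [-32.7  -2.8  23.9] toolx ang 164.68 zdir [ 0.004 -0.002 -1.   ] F [-0.6  1.  -0.1] w 0.0
(40, -2, 95) -> [-73.    0.7 -70.8]
```

To row units: -85 mm is -0.17, -80 mm is -0.16.

Emit:
apply_moves(
  deltas=[
    [[0.016,0,0],[0,0,0],1],
    [[0.016,0,-0.08],[0,0,0],1],
    [[0.016,0,-0.16],[0,0,0],1],
    [[0,0,-0.17],[0,0,0],1],
    [[-0.07,0,-0.17],[0,0,0],1],
    [[-0.13,0,-0.17],[0,0,0],1],
    [[-0.152,0.002,-0.17],[0,0,0],1],
    [[-0.152,0.002,-0.17],[0,0,0],1],
  ],
)

```text
t: 19.52
tcp_pos: [0.6319, -0.1694, 0.1067]
eef_rot: [-0.001, 0.133, 0.991, 0.0]
contact_force: [-0.5, -0.2, -0.7]
width: -0.0001
grasp_force: 0.0
```

```bash
python3 - <<'E'
from h import *
from bench import *
s=read_state();to(s,(43,-2,19))
for n in("top","scene"):
    c=camera(n);q=rings(c);print(fit(q,(-143,39),38),fit(q,(33,-2),29.5))
    if n=="scene":cv2.imwrite("pics/s4.png",cv2.resize(c["pixels"][150:360,220:500,::-1],None,fx=2.5,fy=2.5))
E
```

```text
t 19.52 feeder tcp [ 38.9  -1.1 106.7] toolx ang 164.67 zdir [-0.003  0.001 -1.   ] F [-0.5 -0.2 -0.7] w -0.0001
(43, -2, 19) -> [-4.4 -0.9 87.7]
(array([-140.8,   40.6]), np.int64(552), np.float64(3.5), np.float64(-0.2)) (array([33. ,  1.8]), np.int64(48), np.float64(2.6), np.float64(-0.1))
(array([-143.6,   35.7]), np.int64(827), np.float64(3.8), np.float64(-0.0)) (array([34. , -3.6]), np.int64(67), np.float64(2.4), np.float64(1.1))
```

View pics/s4.png

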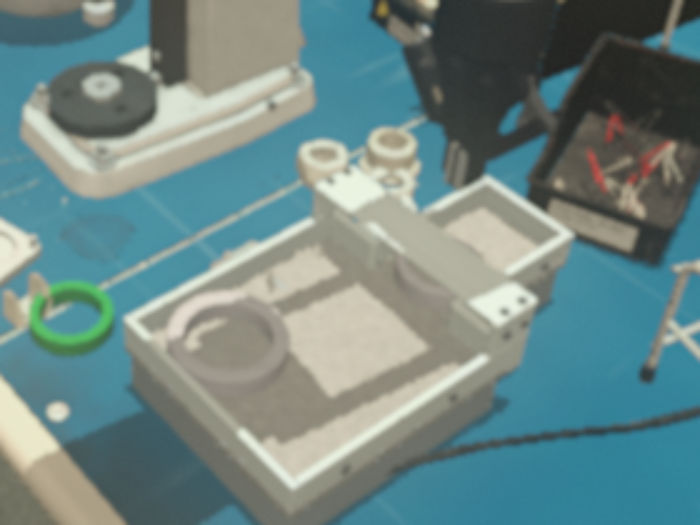

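The large ring lies at the rear, at (228,338), and the small ring is under the bridge at (445,275). The gripper is above the lane, so I'll descend into the hole's lane-side part.

To row units: 15 mm is 0.03, -1 mm is -0.002.

Emit:
apply_moves(
  deltas=[
    [[-0.002,0,0],[0,0,0],1],
    [[-0.002,0,0],[0,0,0],1],
    [[-0.002,0,0.03],[0,0,0],1],
  ],
)

```text
t: 20.0
tcp_pos: [0.6354, -0.1708, 0.0945]
eef_rot: [0.002, 0.133, 0.991, -0.001]
contact_force: [-0.2, -0.3, 0.4]
width: -0.0002
grasp_force: 0.0
```

```bash
python3 - <<'E'
from h import *
from bench import *
s=read_state();to(s,(43,-1,19))
E
```

```text
t 20.0 feeder tcp [42.7 -1.5 94.5] toolx ang 164.66 zdir [ 0.004 -0.002 -1.   ] F [-0.2 -0.3  0.4] w -0.0002
(43, -1, 19) -> [-0.   0.6 75.5]
```

Now down, in small steps, then drag forward. The finger-to-rim gap is about 4 mm, so TCP 56 puts the ring near 43 and TCP 78 puts it near 64.

Emit:
apply_moves(
  deltas=[
    [[0,0,0.04],[0,0,0],1],
    [[0,0,0.08],[0,0,0],1],
    [[0,0,0.1],[0,0,0],1],
    [[0,0,0.116],[0,0,0],1],
    [[0,0,0.13],[0,0,0],1],
    [[0,0,0.14],[0,0,0],1],
    [[0,0,0.148],[0,0,0],1],
    [[0,0,0.148],[0,0,0],1],
  ],
)

```text
t: 21.0
tcp_pos: [0.6341, -0.1702, 0.0189]
eef_rot: [-0.0, 0.133, 0.991, 0.0]
contact_force: [0.5, -0.7, -0.4]
width: 0.0001
grasp_force: 0.0
```

Emit:
apply_moves(
  deltas=[
    [[-0.01,0,0],[0,0,0],1],
    [[-0.02,0,0],[0,0,0],1],
    [[-0.03,0,0],[0,0,0],1],
    [[-0.04,0,0],[0,0,0],1],
    [[-0.052,0,0],[0,0,0],1],
    [[-0.064,0,0],[0,0,0],1],
    [[-0.072,0,0],[0,0,0],1],
    [[-0.072,0,0],[0,0,0],1],
  ],
)

```text
t: 22.0
tcp_pos: [0.6697, -0.1801, 0.0191]
eef_rot: [0.001, 0.134, 0.991, -0.0]
contact_force: [-0.6, 0.3, -0.1]
width: 0.0001
grasp_force: 0.0
```

```bash
python3 - <<'E'
from h import *
from bench import *
s=read_state();to(s)
for n in("top","scene"):
    c=camera(n);q=rings(c);print(fit(q,(-143,39),38),fit(q,(65,-2),29.5))
E
```

```text
t 22.0 feeder tcp [78.2 -1.4 19.1] toolx ang 164.65 zdir [ 0.001 -0.    -1.   ] F [-0.6  0.3 -0.1] w 0.0001
(array([-140.8,   40.7]), np.int64(397), np.float64(3.4), np.float64(-0.3)) (array([63.6,  1.3]), np.int64(73), np.float64(2.6), np.float64(-0.1))
(array([-143.5,   35.7]), np.int64(831), np.float64(3.7), np.float64(-0.1)) (array([61.6, -2.3]), np.int64(147), np.float64(4.3), np.float64(-0.4))
```

Ring at x≈63, well inside the lane (rear rim ≈29, needs >8). Now back off, lift clear and check.

To row units: 190 mm is 0.38, -140 mm is -0.28.

Emit:
apply_moves(
  deltas=[
    [[0.014,0,0],[0,0,0],1],
    [[0.014,0,-0.02],[0,0,0],1],
    [[0.014,0,-0.08],[0,0,0],1],
    [[0.014,0,-0.18],[0,0,0],1],
    [[0.08,0,-0.28],[0,0,0],1],
    [[0.18,0,-0.3],[0,0,0],1],
    [[0.28,0,-0.3],[0,0,0],1],
    [[0.38,0,-0.3],[0,0,0],1],
  ],
)

```text
t: 23.1
tcp_pos: [0.4846, -0.1293, 0.1704]
eef_rot: [0.001, 0.133, 0.991, -0.0]
contact_force: [-0.5, -1.1, 0.7]
width: -0.0003
grasp_force: 0.0
```

To row units: 70 mm is 0.14, 40 mm is 0.08.

Emit:
apply_moves(
  deltas=[
    [[0.08,0,0],[0,0,0],1],
    [[0.14,0,0],[0,0,0],1],
    [[0.14,0,0],[0,0,0],1],
    [[0.14,0,0],[0,0,0],1],
  ],
)

```text
t: 23.6
tcp_pos: [0.4194, -0.1116, 0.1701]
eef_rot: [0.001, 0.134, 0.991, -0.0]
contact_force: [0.4, -0.7, -0.4]
width: 0.0001
grasp_force: 0.0
```

```bash
python3 - <<'E'
from h import *
from bench import *
s=read_state();to(s);print(abs(s["joint_velocities"]).max())
for n in("top","scene"):
    c=camera(n);q=rings(c);print(fit(q,(-143,39),38),fit(q,(63,-2),29.5))
cv2.imwrite("pics/s5.png",c["pixels"][...,::-1])
E
```

```text
t 23.6 feeder tcp [-181.3   -1.8  170.1] toolx ang 164.65 zdir [ 0.003 -0.001 -1.   ] F [ 0.4 -0.7 -0.4] w 0.0001
0.022974605893230898
(array([-140.7,   40.6]), np.int64(503), np.float64(3.5), np.float64(-0.2)) (array([65.4,  1.8]), np.int64(323), np.float64(2.7), np.float64(-0.1))
(array([-143.4,   35.7]), np.int64(815), np.float64(3.7), np.float64(-0.1)) (array([62.7, -2.5]), np.int64(220), np.float64(3.0), np.float64(0.1))
```

View pics/s5.png

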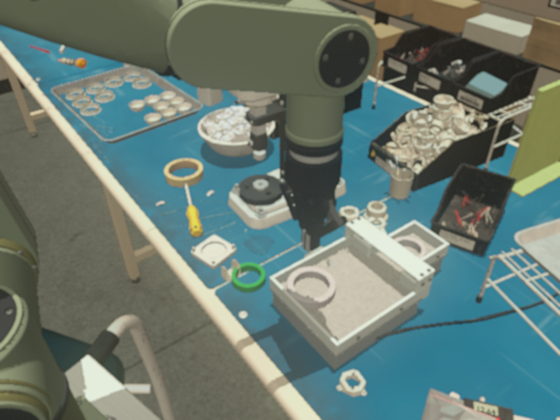

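The large ring is at the rear, at (311,287), and the small ring is in the lane at (410,244). The nest at (213,250) and the driver at (193,215) are where they were, and the arm is clear of everything.

```bash
python3 -c "
from bench import *
print(finish_job())"
```

```text
the job is handed in; nothing more can be done
None
```

I handed the job in at about 24 s: the large ring lies at the rear of the tray (feeder x ≈ -142 mm) and the small ring is fully in the lane (x ≈ 64 mm), with the nest and driver left alone. The first drag missed because the real fingertips sit about 35 mm short of the reported TCP, and I mistakenly lowered the tool once (no contact measured).

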